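# Lock a cutter's collet chuck in the tightening stand

### The arm

A 6-joint arm with a two-finger parallel gripper is mounted at the origin on the work surface. World frame = base frame: x ahead of the robot, y to its left, z up, the work surface at z = 0. Lengths are in mm, angles in rad, forces in N, time in s.
With the tool pointing down it reaches from about 275 to 750 mm from the base axis. Payload 10.2 kg.
Tool frame: the origin (TCP) lies on the front face of the gripper's body, between the roots of the fingers; the fingertips stand 73 mm ahead of it and the grasp point (between the pads) lies 54 mm ahead of it; z points along the fingers, y is the line along which they close (so a half turn about z gives the same grasp; the last joint's range is limited). The gripper opens to 85 mm and grips with 20 to 120 N. Pads are 22 mm wide; open, the fingers measure 114 mm over their backs; the gripper's body (76 mm by 85 mm) begins 54 mm behind the grasp point. The pads swing forward as they close: fully open they stand 13 mm farther back than shut.
Start: joints at [1.122, 0.313, 1.498, -0, 1.331, -0.223], TCP at [117.553, 511.677, 303.894] pointing down, gripper open.
Joint ranges: [-2.94, 2.94], [-0.97, 2.17], [0.19, 2.56], [-1.23, 4.37], [0.02, 3.11], [-2.88, 2.88]. Speed limits (rad/s): [2.39, 2.39, 3.01, 3.14, 3.14, 3.14].

### API

Orientations are given as a unit quaternion [w, x, y, z].
In Python, from rig import * gives the robot as it stands.
- The arm moves only by the tool step_arm, never from a script. Its argument "plan" is a list of rows, each an object with "offset": the shift along the tool's x, y, z in cm, a list of three; "rot": the turn, a rotation vector about the tool's x, y, z in degrees, a list of three; "gripper": the finger opening in cm, from 0 to 8.54. In form: [{"offset": [x, y, z], "rot": [wx, wy, wz], "gripper": gripper}, ...]. A call has 1 to 12 rows; each row is the pose to reach, as a shift and turn from the pose commanded when the call began, along the tool's axes at that moment; what a row does not reach only later rows make up. A row lasts 1/10 s, in which the tool goes at most 50 mm and 8.59 degrees, less where a joint would pass 70% of its speed; a pose out of reach is approached as far as the arm can. A call with a gripper value outside its range is refused whole. The fingers move at their own pace and stop on an object; "squeeze" is the grip in N (left out, the last holds). Time passes only in rows, so rows that repeat a pose let the fingers close. It gives the time, the measured TCP pose, the force, the opening and the grip force at its end, in the units of the state.
- sense(): the state, without advancing time (a new reading comes with each control period).
- capture(name): name is "side" or "top"; returns a dict with "color" (384x512x3 uint8, red, green, blue), "depth" (384x512 float32, mm along the optical axis (not along the pixel's ray), 0 where there is no reading), "vertical_fov" (degrees; the focal length in pixels is half the picture's height over the tangent of half this angle, whatever the lens; pixels are square), "cx", "cy" (the principal point, pixels), "rvec" (rotation vector, rad) and "tvec" (3), from world to camera coordinates, as OpenCV has them. Camera axes: x right, y down, z forward; pixel columns grow to the right and rows downward; lengths in mm; the calibration is good to about 2 mm. A picture is of the moment at which its call begins.
- finish_job(): hands the job in; it is judged then, once.
The state is a dict: "time_s": time; "joints": joint angles; "dq": joint speeds; "tau": joint torques, N m; "eef_pos": TCP position; "ee_rot": TCP orientation; "force": force on the tool from outside, world axes, zero at the start; "wrist_torque": the same for the moment, N m; "grip_width": opening from 0.0 (shut) to 1.0 (fully open); "grip_force": force on a finger pad.
Only numpy, scipy, OpenCV 4.12 (cv2) and the standard library are available. Lean on these libraries where they do the work, as an engineer would, in place of code of your own. Each camera call takes 0.05 s, during which the arm holds its last target. There are 200 camera calls.

### The job

Take the tool holder with the wide round-over cutter (the one with a bearing on its tip) out of the wooden tool block and lower it, taper down and not dropped, into the socket of the tightening stand until it is fully home, with one of its two flange notches facing the lock lever, and let go of it. Then press the spring-loaded lock lever right down to its stop, so that its pawl locks into the notch, and finish while still holding the lever down with the fingers, ready for a mate to tighten the collet nut; leave the other two holders, the spanner and the mallet where they are.

Things in the scene. Friction and masses are not known exactly. Their poses are not given: they have to be found in the camera images.
- holder_roundover: Steel 30-taper collet chuck, about 0.55 kg, taper down in a hole of the block. Origin on its axis at the flange underside, z up, x through one of two notches (the other at -x). In mm: flange dia 50, 0 to 19 above the origin, each notch 16 wide, 8 deep, full flange height; neck dia 29 to 30; nut to 54; cutter to 83. Below: taper dia 32 to 18 at 48 down, then stud dia 13 to 70 down.
- nut (a point): On the axis of the round-over holder, 45 mm above its origin: the place to grip, on the round dark clamping nut, 34 mm in diameter, 30 to 54 mm above the origin. The cutter stands above it: its round-over head is 32 mm in diameter at 60 to 67 mm, narrowing to a 13 mm bearing at the tip, 83 mm above the origin.
- holder_straight: Bystander: an equal holder whose cutter is slim and straight (9 mm in diameter, top 84 mm above the origin). Same origin and axes. In another hole of the block.
- holder_vee: Bystander: an equal holder whose cutter is a small pointed cone (18 mm in diameter, top 74 mm above the origin). Same origin and axes. In another hole of the block.
- rack: Wooden tool block screwed to the bench, 85 (x) by 290 (y) by 85 mm high. Origin at the centre of its underside. Three 37 mm holes, 78 deep, at y = -100, 0 and +100 mm; the holders' flanges rest on its top.
- stand: Tightening stand bolted to the bench. Origin at the centre of the underside of its base plate (150 x 120 x 12 mm); z up; the lock lever points along -x. On the plate a grey block 90 x 90, up to 78 mm, with a tapered steel socket ring (44 mm outside) standing 12 mm out of it. Two cheek plates carry the lever: x -60 to -34 mm, 28 mm wide over both, up to 148 mm high.
- socket (a point): Centre of the socket's rim, 90 mm above the bench, bore 34 mm at the rim, narrowing; about 0.8 mm radial clearance round the taper; axes as the stand. A holder is fully home when its flange rests on the rim, its origin here; a notch faces the lever when the holder's x lies along the stand's x, either way round.
- lock_arm: Dark steel lock lever. Origin on its level pivot (along the stand's y), 45 mm from the socket axis on the -x side, 135 mm above the bench. A 12 mm bar runs out along -x to a black thumb pad, 48 x 34 mm; below the pivot a pawl 9 mm wide swings in at the socket as the lever goes down. It goes right down only if a notch faces it within about 8 degrees, else it jams short on the flange.
- lever_pad (a point): Centre of the top of the thumb pad: the place to press, straight down. About 168 mm above the bench and 134 mm from the socket's axis when released, with the pad sloping 16 degrees up outwards; level, 142 mm above the bench and 140 mm from the axis when fully down.
- lock_lever (a joint): Angle of the lock lever (rad): 0 released (up), 0.28 fully down on its stop. A spring drives it back up as soon as it is let go: about 6 N on the pad starts it, about 12 N holds it at the stop.
- spanner: Bystander: steel spanner 200 mm long, lying on the bench beyond the block. Origin under its middle, x along it.
- mallet: Bystander: mallet with a white head 100 mm long and 52 mm in diameter and a wooden handle 260 mm long along its -x, lying on the bench to the right of the stand. Origin under the middle of its head.
There are look-alikes about, which are no part of the job. What is shaped like the holder_roundover but blue is not meant.

How it is judged:
By the outcome, as a careful person would: the job done as asked, in the order asked, and still so for the second after the job is handed in, while the arm keeps its last pose, push and grip.
It also fails if it takes over 58 s, if anything falls off the work surface, if the arm or the gripper's body presses on something with over 40 N, if the wrist force passes 120 N, or if a joint passes its speed limit or range.

## Working session

There is one attempt and no reset: what is moved stays moved. The work goes in short steps, Python scripts to look and compute and a tool call to move; the robot and the scene stay as the last step left them, time stands still between calls to the robot, and variables do not carry over. Pictures are saved under pics/ and viewed, at most 13 in all, crops included, and the job is handed in when it is done.

Besides the shell and the picture viewer there is one more tool, called after "Request:" as name(argument=value, ...), one argument or row to a line, values as JSON. step_arm: Moves the arm, as the interface text tells. Its arguments: {"type":"object","properties":{"plan":{"type":"array"},"squeeze":{"type":"number"}},"required":["plan"]}

```bash
ls; mkdir -p pics
cat > h.py <<'E'
from rig import *
import numpy as np, cv2
from scipy.spatial.transform import Rotation as R
def cam(c):
    h,w=c["color"].shape[:2]; f=h/2/np.tan(np.radians(c["vertical_fov"])/2)
    return f,np.array(R.from_rotvec(np.ravel(c["rvec"])).as_matrix()),np.ravel(c["tvec"])
def ray(c,u,v):
    f,M,t=cam(c); d=M.T@np.array([(u-c["cx"])/f,(v-c["cy"])/f,1]); return -M.T@t,d
def onz(c,u,v,z):
    o,d=ray(c,u,v); return o+d*(z-o[2])/d[2]
def cloud(c):
    f,M,t=cam(c); h,w=c["depth"].shape; v,u=np.mgrid[:h,:w]; D=c["depth"]
    P=np.stack([(u-c["cx"])/f*D,(v-c["cy"])/f*D,D],-1); return (P-t)@M
def proj(c,p):
    f,M,t=cam(c); q=M@np.array(p,float)+t; return f*q[0]/q[2]+c["cx"],f*q[1]/q[2]+c["cy"]
def save(n,img): cv2.imwrite("pics/"+n+".png",cv2.cvtColor(img,cv2.COLOR_RGB2BGR))
E
python3 - <<'E'
from h import *
for n in("side","top"):
    c=capture(n); save(n+"0",c["color"]); o,_=ray(c,0,0); print(n,o.round(),c["vertical_fov"],c["cx"],c["cy"],(c["depth"]>0).mean(),[onz(c,u,v,0).round() for u,v in((0,383),(511,383),(256,192))])
print(sense())
E
```

```text
pics
side [362. 713. 983.] 57.73684551671778 260.0306324751732 194.2513415928329 0.995941162109375 [array([1061.,  691.,    0.]), array([-181.,  299.,    0.]), array([ 641., -129.,    0.])]
top [ 469.  -23. 1646.] 43.047510431759456 246.6231213934103 193.25406106697514 0.995849609375 [array([-65., 831.,   0.]), array([ -46., -858.,    0.]), array([577., -22.,   0.])]
{'time_s': 0.1, 'joints': array([ 1.12158261e+00,  3.13403532e-01,  1.49837598e+00,  8.58696077e-06,
        1.33097044e+00, -2.23394810e-01]), 'dq': array([ 1.04764485e-05, -2.96209327e-04, -2.21550155e-03,  2.24581013e-04,
        6.00080869e-04, -6.89068602e-04]), 'tau': array([ 2.62401896e-03, -4.12902868e+01, -2.60140854e+01, -2.62124213e-04,
        3.10151350e-03,  2.02114006e-07]), 'eef_pos': array([117.49275024, 511.53459319, 303.38179603]), 'ee_rot': array([-1.94890258e-04,  1.12670700e-01,  9.93632215e-01, -5.44855395e-04]), 'force': array([ 0.22406971, -0.22844407, -0.93586899]), 'wrist_torque': array([ 0.03607447, -0.02392446, -0.02366473]), 'grip_force': 0.0, 'grip_width': 0.9954717383423732}
```

View pics/side0.png

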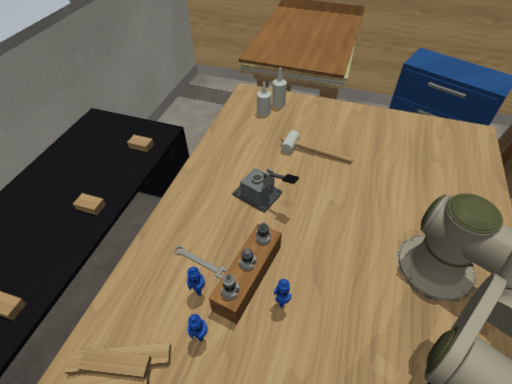

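View pics/top0.png

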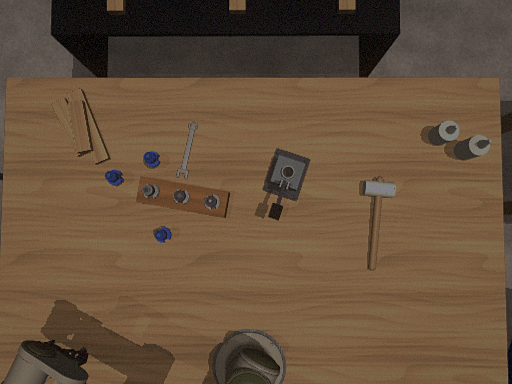

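The side view shows the block at about (247,270), with holders at (229,287), (246,259) and (263,233). The stand is at (258,188) and its lever pad at (290,179). In the top view the block is at (183,197), the stand socket at (288,172) and the pad at (275,211). I'll enlarge both areas.

Run:
```python
from h import *
s=capture("side"); t=capture("top")
a=cv2.resize(s["color"][215:315,205:290],None,fx=5,fy=5,interpolation=cv2.INTER_CUBIC)
b=cv2.resize(t["color"][165:225,130:235],None,fx=5,fy=5,interpolation=cv2.INTER_CUBIC)
b2=cv2.resize(t["color"][140:225,255:315],None,fx=4,fy=4,interpolation=cv2.INTER_CUBIC)
b2=cv2.resize(t["color"][145:223,250:318],None,fx=4,fy=4,interpolation=cv2.INTER_CUBIC)
save("c1",np.clip(a*1.5,0,255).astype(np.uint8))
w=np.zeros((600,800,3),np.uint8); w[:300,:525]=b; w[300-12:600,525:797]=b2
save("c2",np.clip(w*1.8,0,255).astype(np.uint8))
P=cloud(t); Q=cloud(s)
for n,X,c in(("top",P,t),("side",Q,s)):
    f=cam(c)[0]; print(n,f)
    for zl,zh in((76,95),(95,115),(115,145),(145,175),(175,190)):
        m=(X[...,2]>zl)&(X[...,2]<zh)&(X[...,0]>350)&(X[...,0]<800)
        k,l,st,ce=cv2.connectedComponentsWithStats(m.astype(np.uint8))
        for i in range(1,k):
            if st[i,4]>8: print(zl,zh,st[i],ce[i].round(1),X[l==i].mean(0).round(1))
```

```text
top 486.8283848462604
76 95 [435 125  15  18  55] [440.2 135.8] [ 754.4 -612.3   85.8]
76 95 [463 138   8  19  47] [465.7 148.3] [ 714.  -693.    85.1]
76 95 [145 151  15  16  78] [153.7 160.5] [672.7 309.2  87.3]
76 95 [271 156  34  33 468] [287.6 171.3] [ 639.4 -123.6   80.7]
76 95 [108 170  15  16  86] [116.3 178.4] [614.1 430.   86.8]
76 95 [ 136  176   93   42 1803] [182.3 196.7] [555.8 215.5  84.7]
76 95 [161 227  10  13  51] [166.8 232.2] [441.6 263.3  87.7]
76 95 [157 240   8   3  13] [161.  241.2] [412.7 281.5  87.6]
95 115 [438 121  21  20 252] [447.7 130.9] [ 767.1 -629.7  103.1]
95 115 [465 137  14  20  61] [469.2 148.5] [ 710.3 -695.4  104.9]
95 115 [114 173   5  10  16] [116.2 177.7] [614.5 424.2 107.8]
95 115 [149 184  10  15  58] [154.9 191.3] [571.7 300.7 102.9]
95 115 [174 188   6   6  11] [176.7 190.3] [575.2 230.7 103.4]
95 115 [182 190   7  14  50] [185.8 197.1] [553.5 201.5 104.1]
95 115 [173 195   5   9  13] [174.9 199.6] [545.4 236.2 102.8]
95 115 [213 194   7  15  44] [216.7 200.7] [542.5 102.8 103.5]
95 115 [204 196  11  14  35] [207.1 204.3] [530.9 133.2 10
[... 3072 characters left out ...]
 [188 314  15  16 152] [195.4 322.4] [612.5 441.3 133. ]
145 175 [278  71   5   7  26] [280.   74.5] [ 714.3 -714.7  157.9]
145 175 [264 172   6   4   9] [266.4 173.4] [592.  -94.6 146.6]
145 175 [272 173  28  11 151] [287.5 178. ] [515.9 -80.7 161.9]
145 175 [262 221   4   6  19] [263.3 223.5] [537.  121.  160.4]
145 175 [245 249   6   6  33] [247.4 251.6] [552.5 220.2 150.2]
145 175 [190 267   6   6  24] [192.5 269.5] [675.  317.6 149.6]
145 175 [223 274  12  12 113] [228.7 279.8] [570.1 319.5 155.2]
145 175 [282 280   6   6  24] [284. 282.] [431.3 279.2 149.7]
145 175 [191 315   6   8  31] [193.5 318.4] [616.1 439.1 149.9]
175 190 [279  68   3   4   9] [280.3  69.6] [ 714.3 -715.9  181.7]
```

View pics/c1.png

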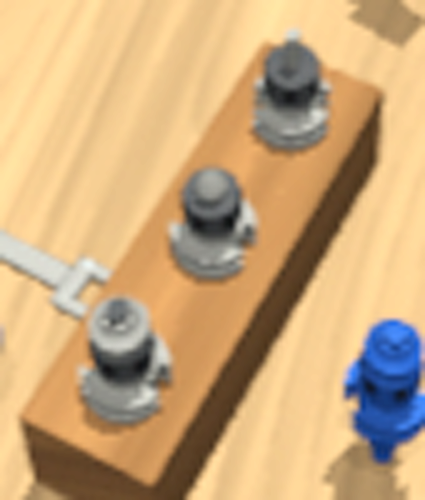

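View pics/c2.png

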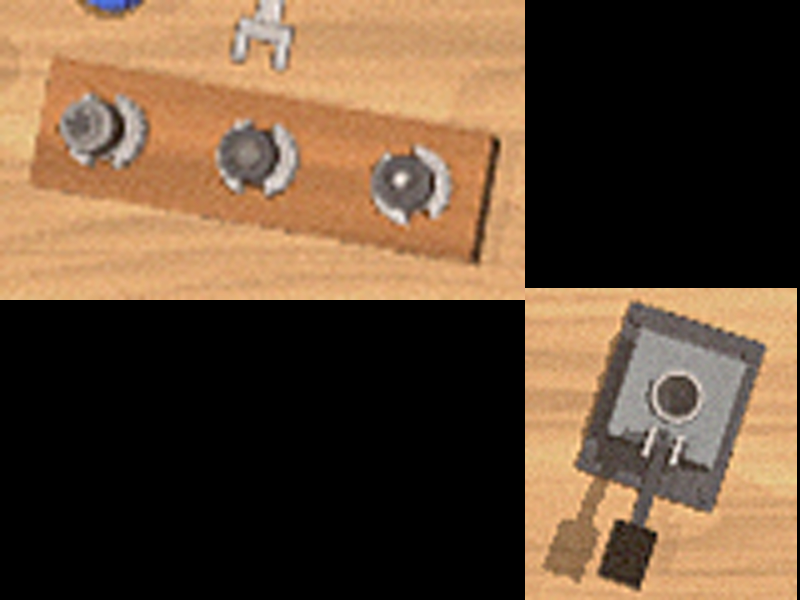

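The crops show that the round-over holder with the bearing is the near-left one, at side (228,280) and top (147,190). The other two in the block are the vee in the middle and the straight cutter on the right. The socket ring is at top (288,172). I'll now measure the poses, including the notch angle.

```bash
cat > m.py <<'E'
from h import *
def cluster(X,zl,zh,x0,y0,r):
    return (X[...,2]>zl)&(X[...,2]<zh)&(np.hypot(X[...,0]-x0,X[...,1]-y0)<r)
E
python3 - <<'E'
from m import *
T=[capture("top") for _ in range(4)]; S=[capture("side") for _ in range(4)]
def med(L):
    c=dict(L[0]); c["depth"]=np.median([x["depth"] for x in L],0); c["color"]=np.mean([x["color"] for x in L],0); return c
t,s=med(T),med(S)
P,Q=cloud(t),cloud(s)
# stand
for zl,zh,n in((8,22,"plate"),(72,84,"block")):
    m=cluster(P,zl,zh,625,-120,130); xy=P[m][:,:2].astype(np.float32)
    r=cv2.minAreaRect(xy); print(n,len(xy),r)
g=t["color"].mean(-1)
# pad: dark
m=cluster(P,145,180,515,-82,45); 
pd=m&(g<45); print("pad n",pd.sum(),m.sum(),P[pd].mean(0),cv2.minAreaRect(P[pd][:,:2].astype(np.float32)))
mq=cluster(Q,145,180,515,-82,45)&(s["color"].mean(-1)<50); print("pad side",mq.sum(),Q[mq].mean(0))
# socket ring: bright pixels
v,u=np.mgrid[:384,:512]; ok=(abs(u-288)<12)&(abs(v-172)<12)
print(g[162:182,278:298].round().astype(int))
# rack
m=cluster(P,78,90,556,216,160); print("rack",cv2.minAreaRect(P[m][:,:2].astype(np.float32)))
m=cluster(Q,78,90,556,216,160); print("rackside",cv2.minAreaRect(Q[m][:,:2].astype(np.float32)))
print("tcp axes",R.from_quat(np.roll(sense()["ee_rot"],-1)).as_matrix().round(3))
# holder polar flange: ring radius 17..25 at z=104
cx,cy=573.5,315
for n,c,p in(("top",t,P),("side",s,Q)):
    for a in range(0,360,10):
        vals=[]
        for rr in (19,21,23):
            uu,vv=proj(c,[cx+rr*np.cos(np.radians(a)),cy+rr*np.sin(np.radians(a)),104]); 
            vals+= [int(cv2.getRectSubPix(c["color"].mean(-1).astype(np.float32),(1,1),(uu,vv))[0,0])]
        i,j=int(round(vv)),int(round(uu)); print(n,a,vals,p[i,j].round(0)[2],end=" | ")
    print()
E
```

```text
plate 709 ((632.6849975585938, -135.49755859375), (144.88589477539062, 149.94488525390625), 71.76495361328125)
block 594 ((636.3624267578125, -123.01826477050781), (88.85359191894531, 89.55812072753906), 71.6849136352539)
pad n 166 210 [508.89241423 -80.38364936 167.84633732] ((509.11785888671875, -80.46031188964844), (33.66690444946289, 45.68962860107422), 71.46867370605469)
pad side 100 [508.40059845 -77.95146419 165.14996853]
[[ 87  84  88  83  85  84  86  85  84  85  86  85  84  85  84  86  84  86
   86  84]
 [ 87  87  86  86  85  85  84  85  84  86  85  86  84  85  86  82  84  85
   85  83]
 [ 86  88  85  86  87  85  84  86  83  84  85  87  84  84  85  86  86  86
   86  81]
 [ 87  86  86  87  87  85  85  90  93  96  96  94  90  85  86  86  85  87
   85  86]
 [ 85  88  88  87  84  82  98 100 109 111 112 108 100 100  86  86  84  86
   86  86]
 [ 89  85  88  80  80  84 115  76  39  37  28  31  62 110 104  86  83  83
   86  85]
 [ 84  86  89  51  77 114  70  42  42  44  41  42  38  35 111 100  85  85
   85  86]
 [ 86  87  90  45 110  77  44  45  42  44  42  40  41  34  50 119  90  8
[... 2796 characters left out ...]
.0 | side 140 [115, 128, 136] 102.0 | side 150 [112, 123, 134] 102.0 | side 160 [74, 75, 77] 89.0 | side 170 [87, 64, 60] 73.0 | side 180 [81, 65, 63] 92.0 | side 190 [95, 70, 78] 101.0 | side 200 [125, 127, 127] 101.0 | side 210 [133, 141, 136] 103.0 | side 220 [122, 135, 135] 103.0 | side 230 [88, 119, 127] 103.0 | side 240 [64, 89, 113] 104.0 | side 250 [81, 92, 101] 137.0 | side 260 [123, 124, 121] 152.0 | side 270 [124, 121, 119] 153.0 | side 280 [108, 102, 105] 161.0 | side 290 [101, 111, 101] 164.0 | side 300 [95, 108, 95] 160.0 | side 310 [98, 91, 88] 159.0 | side 320 [110, 102, 100] 155.0 | side 330 [124, 122, 122] 152.0 | side 340 [105, 100, 98] 142.0 | side 350 [61, 64, 85] 83.0 |
```

```bash
cat >> m.py <<'E'
def tri(pairs):
    A=np.zeros((3,3)); b=np.zeros(3)
    for c,u,v in pairs:
        o,d=ray(c,u,v); d/=np.linalg.norm(d); M=np.eye(3)-np.outer(d,d); A+=M; b+=M@o
    return np.linalg.solve(A,b)
def rotz(): return R.from_quat(np.roll(sense()["ee_rot"],-1)).as_matrix()
def go(p):
    s=sense(); return (rotz().T@(np.array(p)-s["eef_pos"])/10).round(2)
E
python3 - <<'E'
from m import *
t,s=capture("top"),capture("side"); P,Q=cloud(t),cloud(s)
for n,X,c in(("top",P,t),("side",Q,s)):
    m=cluster(X,142,172,572,316,26).astype(np.uint8); cnt=max(cv2.findContours(m,0,1)[0],key=len)
    (u,v),r=cv2.minEnclosingCircle(cnt); print(n,u,v,r,onz(c,u,v,149).round(1),onz(c,u,v,152).round(1))
    mm=cv2.moments(m,True); print(onz(c,mm["m10"]/mm["m00"],mm["m01"]/mm["m00"],152).round(1))
# ring
g=t["color"].mean(-1); f=cam(t)[0]
for z in(90,):
    pts=[]
    for a in np.radians(np.arange(0,360,10)):
        best=[]
        for rr in np.arange(14,25,.5):
            u,v=proj(t,[638+rr*np.cos(a),-122+rr*np.sin(a),90]); best.append(cv2.getRectSubPix(g.astype(np.float32),(1,1),(u,v))[0,0])
        if 100<np.degrees(a)<215: continue
        rr=14+.5*np.argmax(best); pts.append([638+rr*np.cos(a),-122+rr*np.sin(a)])
    print("ring",cv2.fitEllipse(np.array(pts,np.float32)),np.mean(pts,0))
g=s["color"].mean(-1); pts=[]
for a in np.radians(np.arange(0,360,10)):
    best=[cv2.getRectSubPix(g.astype(np.float32),(1,1),proj(s,[638+rr*np.cos(a),-122+rr*np.sin(a),90]))[0,0] for rr in np.arange(14,25,.5)]
    rr=14+.5*np.argmax(best); pts.append([638+rr*np.cos(a),-122+rr*np.sin(a)])
print("ring side",cv2.fitEllipseDirect(np.array(pts,np.float32)))
print(go([573.5,315,300]),go([573.5,315,184]))
E
```

```text
top 146.89285278320312 189.73214721679688 5.3929924964904785 [573.4 315.8 149. ] [573.2 315.2 152. ]
[573.8 315.3 152. ]
side 228.61863708496094 280.00848388671875 6.1653289794921875 [571.7 317.1 149. ] [571.  318.5 152. ]
[570.6 318.4 152. ]
ring ((638.1723022460938, -123.59394073486328), (35.88724136352539, 38.64959716796875), 155.2392120361328) [ 644.39429822 -125.20594745]
ring side ((635.5031127929688, -121.89021301269531), (37.87248229980469, 40.533077239990234), 31.54741859436035)
[-48.84  -8.96   0.39] [-48.84  -8.96  11.99]
```

Request:
step_arm(
  plan=[
    {"offset":[-48.7,-8.85,0.4],"rot":[0,0,-12],"gripper":6.5},
    {"offset":[-48.7,-8.85,0.4],"rot":[0,0,-12],"gripper":6.5},
    {"offset":[-48.7,-8.85,0.4],"rot":[0,0,-12],"gripper":6.5},
    {"offset":[-48.7,-8.85,0.4],"rot":[0,0,-12],"gripper":6.5},
    {"offset":[-48.7,-8.85,0.4],"rot":[0,0,-12],"gripper":6.5},
    {"offset":[-48.7,-8.85,0.4],"rot":[0,0,-12],"gripper":6.5},
    {"offset":[-48.7,-8.85,0.4],"rot":[0,0,-12],"gripper":6.5},
    {"offset":[-48.7,-8.85,0.4],"rot":[0,0,-12],"gripper":6.5},
    {"offset":[-48.7,-8.85,0.4],"rot":[0,0,-12],"gripper":6.5},
    {"offset":[-48.7,-8.85,0.4],"rot":[0,0,-12],"gripper":6.5},
    {"offset":[-48.7,-8.85,0.4],"rot":[0,0,-12],"gripper":6.5},
    {"offset":[-48.7,-8.85,0.4],"rot":[0,0,-12],"gripper":6.5},
  ],
)

```text
time_s: 1.9
eef_pos: [573.0, 315.8, 299.1]
ee_rot: [-0.001, 0.009, 1.0, -0.0]
force: [-1.0, -0.1, -0.7]
grip_width: 0.763
grip_force: 0.0
```

Run:
```python
from m import *
s=sense(); print(s["eef_pos"],s["grip_width"],s["time_s"],rotz().round(3)); print(go([572.5,316.3,300]),go([572.5,316.3,184]))
c=capture("side"); cc=c["color"][190:340,160:310]; save("ap",cv2.resize(cc,None,fx=4,fy=4,interpolation=cv2.INTER_CUBIC))
```

```text
[572.95159158 315.79595622 299.08039523] 0.7631365433082756 1.9 [[-1.     0.018 -0.001]
 [ 0.018  1.    -0.   ]
 [ 0.001 -0.    -1.   ]]
[ 0.05  0.05 -0.09] [ 0.03  0.05 11.51]
```

View pics/ap.png

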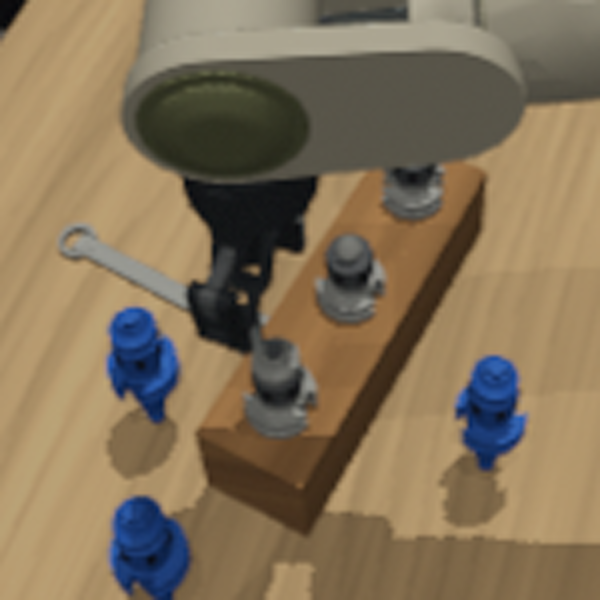

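The fingers straddle the round-over holder at crop (278,385). I'll go down and grip.

Request:
step_arm(
  plan=[
    {"offset":[0,0,4],"rot":[0,0,0],"gripper":6.5},
    {"offset":[0,0,8],"rot":[0,0,0],"gripper":6.5},
    {"offset":[0,0.05,10.5],"rot":[0,0,0],"gripper":6.5},
    {"offset":[0,0.05,11.5],"rot":[0,0,0],"gripper":6.5},
    {"offset":[0,0.05,11.5],"rot":[0,0,0],"gripper":6.5},
    {"offset":[0,0.05,11.5],"rot":[0,0,0],"gripper":3},
    {"offset":[0,0.05,11.5],"rot":[0,0,0],"gripper":2.5},
    {"offset":[0,0.05,11.5],"rot":[0,0,0],"gripper":2.5},
    {"offset":[0,0.05,11.5],"rot":[0,0,0],"gripper":2.5},
    {"offset":[0,0.05,11.5],"rot":[0,0,0],"gripper":2.5},
  ],
  squeeze=60,
)

```text
time_s: 2.95
eef_pos: [572.9, 317.0, 187.1]
ee_rot: [0.001, 0.008, 1.0, 0.0]
force: [-1.6, -1.9, 5.9]
grip_width: 0.378
grip_force: 59.1
```

Run:
```python
from m import *
s=sense(); print(s["eef_pos"],s["grip_width"]*85.4,s["grip_force"],s["force"],s["wrist_torque"])
```

```text
[572.8570168  316.95232465 187.09174111] 32.27696740250248 59.09864544868469 [-1.59206015 -1.85350486  5.90577253] [-0.09315601  0.30808752  0.05723972]
```

Request:
step_arm(
  plan=[
    {"offset":[0,0,-1],"rot":[0,0,0],"gripper":2.5},
    {"offset":[0,0,-3],"rot":[0,0,0],"gripper":2.5},
    {"offset":[0,0,-6],"rot":[0,0,0],"gripper":2.5},
    {"offset":[0,0,-10],"rot":[0,0,0],"gripper":2.5},
    {"offset":[0,0,-14],"rot":[0,0,0],"gripper":2.5},
    {"offset":[0,0,-17.5],"rot":[0,0,0],"gripper":2.5},
    {"offset":[0,0,-17.5],"rot":[0,0,0],"gripper":2.5},
    {"offset":[0,0,-17.5],"rot":[0,0,0],"gripper":2.5},
  ],
)

```text
time_s: 3.75
eef_pos: [572.2, 316.8, 359.0]
ee_rot: [-0.001, 0.008, 1.0, -0.0]
force: [0.1, 0.8, -6.0]
grip_width: 0.378
grip_force: 60.5
```

Run:
```python
from m import *
s=sense(); print(s["eef_pos"],s["grip_width"]*85.4,s["grip_force"],s["force"],s["wrist_torque"],rotz().round(3))
c=capture("side"); u,v=proj(c,[572,317,261]); print(u,v)
i,j=int(v)-50,int(u)-50
cc=c["color"][i:i+100,j:j+100]; save("lift",cv2.resize(cc,None,fx=6,fy=6,interpolation=cv2.INTER_CUBIC)); print(i,j)
```

```text
[572.15763798 316.84973266 358.96716181] 32.30951406631058 60.541452169418335 [ 0.07575485  0.80900488 -6.00505177] [-0.03235454 -0.01049547 -0.00697999] [[-1.     0.016 -0.001]
 [ 0.016  1.    -0.   ]
 [ 0.001 -0.    -1.   ]]
225.45697302907388 257.3855726378458
207 175
```

View pics/lift.png

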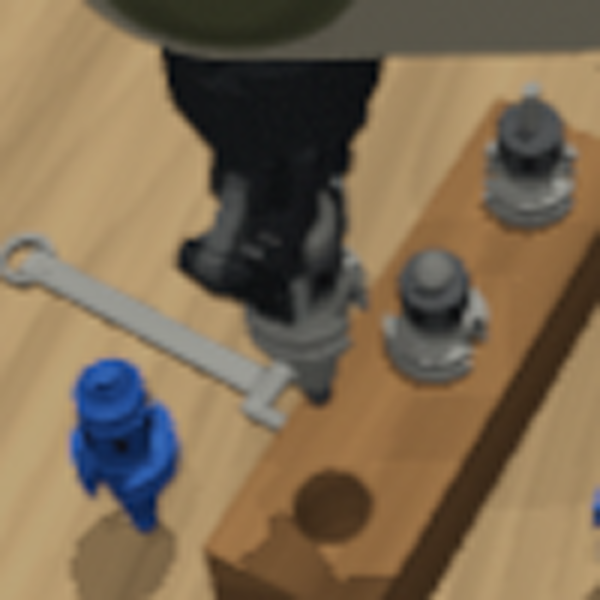

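The holder hangs level in the grip, with the flange at crop (297,335). I'll measure its notch angle and axis from this view.

Run:
```python
from m import *
L=[capture("side") for _ in range(3)]; c=L[0]; c["depth"]=np.median([x["depth"] for x in L],0); g=np.mean([x["color"] for x in L],0)
X=cloud(c)
# axis from flange outer and taper
oz=257
for zl,zh in((oz+2,oz+17),(oz-60,oz-45),(oz-40,oz-10)):
    m=cluster(X,zl,zh,572,317,32)&(g.max(-1)>40); p=X[m]; 
    d=np.array([362-572,713-317])/448.; n=np.array([-d[1],d[0]]); q=(p[:,:2]-[572.2,316.8])
    print(zl,len(p),"lateral",np.percentile(q@n,[2,50,98]).round(1),"toward cam max",np.percentile(q@d,[50,98]).round(1))
m=cluster(X,oz+17,oz+23,572,317,30); p=X[m]-[572.2,316.8,0]
a=np.degrees(np.arctan2(p[:,1],p[:,0]))%360; r=np.hypot(p[:,0],p[:,1])
print(np.c_[a,r,X[m][:,2]][np.argsort(a)].round(0).astype(int).tolist())
m=cluster(X,oz-2,oz+17,572,317,28); p=X[m]-[572.2,316.8,0]
a=np.degrees(np.arctan2(p[:,1],p[:,0]))%360; r=np.hypot(p[:,0],p[:,1])
print(np.c_[a,r,X[m][:,2]][np.argsort(a)].round(0).astype(int).tolist())
```

```text
259 131 lateral [-20.8   6.8  25.3] toward cam max [17.4 25.5]
197 7 lateral [-2.9  3.9  9.1] toward cam max [ 8.  10.3]
217 15 lateral [-6.6  2.4 10.2] toward cam max [11.4 13.5]
[[111, 21, 274], [139, 15, 274], [139, 25, 275], [149, 15, 277], [158, 16, 279], [171, 16, 274], [174, 16, 277], [209, 19, 274], [236, 23, 275]]
[[34, 23, 255], [45, 24, 267], [47, 24, 273], [49, 23, 260], [50, 22, 272], [52, 24, 257], [56, 23, 273], [58, 22, 259], [59, 24, 270], [61, 21, 273], [62, 22, 270], [62, 23, 258], [67, 21, 270], [68, 24, 271], [71, 23, 261], [72, 24, 259], [74, 24, 269], [75, 24, 273], [76, 20, 273], [78, 23, 260], [80, 25, 258], [80, 23, 273], [81, 24, 267], [81, 19, 273], [82, 24, 271], [82, 22, 259], [86, 22, 273], [86, 24, 259], [88, 24, 273], [89, 25, 270], [92, 24, 260], [92, 21, 273], [92, 25, 257], [93, 23, 272], [93, 25, 266], [95, 25, 272], [96, 18, 270], [97, 23, 259], [97, 24, 257], [100, 23, 274], [100, 25, 272], [100, 26, 269], [103, 24, 258], [103, 23, 260], [104, 20, 272], [105, 24, 267], [105, 22, 272], [106, 25, 272], [108, 22, 259], [109, 25, 259], [110, 25, 268
[... 950 characters left out ...]
0, 16, 274], [161, 18, 271], [161, 26, 257], [165, 17, 273], [172, 18, 266], [172, 18, 271], [175, 18, 274], [184, 19, 256], [185, 17, 273], [186, 19, 259], [189, 19, 262], [190, 19, 267], [193, 19, 269], [193, 17, 273], [197, 25, 258], [197, 23, 271], [198, 23, 258], [198, 26, 271], [198, 26, 266], [199, 25, 261], [199, 19, 270], [200, 23, 261], [201, 23, 265], [201, 21, 273], [201, 20, 260], [202, 19, 273], [202, 26, 272], [202, 21, 264], [203, 23, 272], [204, 21, 268], [206, 16, 272], [209, 26, 272], [210, 24, 272], [211, 21, 272], [214, 24, 273], [217, 22, 273], [220, 20, 272], [221, 25, 273], [223, 23, 273], [226, 21, 273], [232, 25, 271], [234, 22, 272], [235, 26, 273], [243, 26, 273]]
```

The notch floor spans about 159–197° around the axis, so the holder's x is at −2°. The stand's x is at −18.4°, so I'll turn by 16.4° and carry the holder over the socket.

Request:
step_arm(
  plan=[
    {"offset":[-0.6,-4,-1.5],"rot":[0,0,2],"gripper":2.5},
    {"offset":[-1.3,-8,-1.5],"rot":[0,0,4],"gripper":2.5},
    {"offset":[-2,-12,-1.5],"rot":[0,0,6],"gripper":2.5},
    {"offset":[-2.7,-16.5,-1.5],"rot":[0,0,8],"gripper":2.5},
    {"offset":[-3.4,-21,-1.5],"rot":[0,0,10],"gripper":2.5},
    {"offset":[-4.2,-25.5,-1.5],"rot":[0,0,12],"gripper":2.5},
    {"offset":[-4.9,-30,-1.5],"rot":[0,0,14],"gripper":2.5},
    {"offset":[-5.6,-34.5,-1.5],"rot":[0,0,16.4],"gripper":2.5},
    {"offset":[-6.4,-39,-1.5],"rot":[0,0,16.4],"gripper":2.5},
    {"offset":[-7.0,-42.5,-1.5],"rot":[0,0,16.4],"gripper":2.5},
    {"offset":[-7.14,-43.76,-1.5],"rot":[0,0,16.4],"gripper":2.5},
    {"offset":[-7.14,-43.76,-1.5],"rot":[0,0,16.4],"gripper":2.5},
  ],
)

```text
time_s: 5.15
eef_pos: [636.5, -123.6, 373.3]
ee_rot: [-0.001, 0.152, 0.988, 0.0]
force: [-0.2, 0.4, -6.1]
grip_width: 0.376
grip_force: 61.1
```

Run:
```python
from m import *
s=sense(); print(s["eef_pos"],s["time_s"],s["force"],rotz().round(3)); print(go([636.6,-121.8,300]))
c=capture("side"); u,v=proj(c,[637,-122,200]); print(u,v)
i,j=int(v)-50,int(u)-50
cc=c["color"][i:i+100,j:j+100]; save("over",cv2.resize(cc,None,fx=6,fy=6,interpolation=cv2.INTER_CUBIC)); print(i,j)
```

```text
[ 636.5492866  -123.56220464  373.34939442] 5.15 [-0.23903789  0.43610021 -6.08083372] [[-0.954  0.3   -0.002]
 [ 0.3    0.954  0.001]
 [ 0.002  0.    -1.   ]]
[0.03 0.17 7.34]
256.2130627392783 153.78366502823192
103 206
```

View pics/over.png

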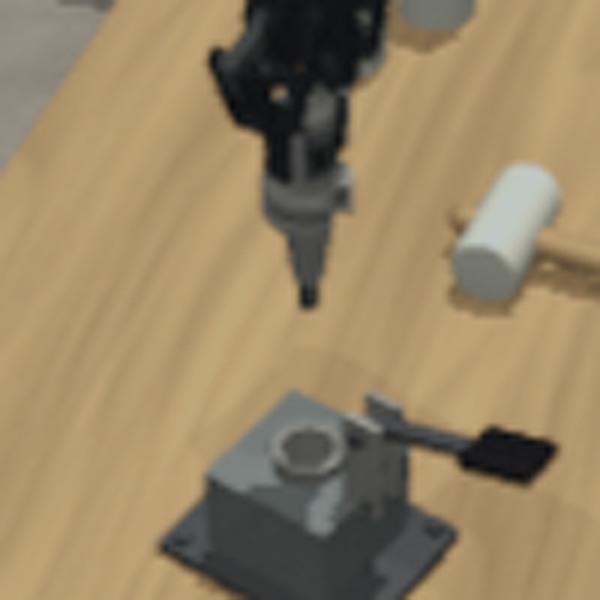

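Request:
step_arm(
  plan=[
    {"offset":[0,0.1,2],"rot":[0,0,0],"gripper":2.5},
    {"offset":[0,0.17,5],"rot":[0,0,0],"gripper":2.5},
    {"offset":[0,0.17,8],"rot":[0,0,0],"gripper":2.5},
    {"offset":[0,0.17,10],"rot":[0,0,0],"gripper":2.5},
    {"offset":[0,0.17,10],"rot":[0,0,0],"gripper":2.5},
    {"offset":[0,0.17,10],"rot":[0,0,0],"gripper":2.5},
  ],
)

```text
time_s: 5.8
eef_pos: [637.3, -119.1, 275.8]
ee_rot: [0.0, 0.15, 0.989, 0.0]
force: [0.6, -0.3, -4.6]
grip_width: 0.373
grip_force: 61.2
```

Run:
```python
from m import *
s=sense(); print(s["eef_pos"],s["time_s"],s["force"])
L=[capture("side") for _ in range(3)]; c=L[0]; c["depth"]=np.median([x["depth"] for x in L],0); g=np.mean([x["color"] for x in L],0)
X=cloud(c); e=s["eef_pos"]; oz=e[2]-103.5
d=np.array([362-637,713+122.]); d/=np.hypot(*d); n=np.array([-d[1],d[0]])
def fit(p):
    from scipy.optimize import least_squares
    return least_squares(lambda q:np.hypot(p[:,0]-q[0],p[:,1]-q[1])-25,[e[0],e[1]],loss="soft_l1").x
m=cluster(X,oz+1,oz+15,e[0],e[1],32); p=X[m]; r=np.hypot(*(p[:,:2]-e[:2]).T); p=p[r>21]
print("flange centre",fit(p),len(p))
q=(X[m][:,:2]-e[:2])@n; print("flange lateral",np.percentile(q,[1,99]))
a=np.degrees(np.arctan2(*(X[m][:,:2]-fit(p)).T[::-1]))%360; rr=np.hypot(*(X[m][:,:2]-fit(p)).T)
print(np.c_[a,rr][np.argsort(a)].round(0).astype(int)[::1].tolist())
for k in range(-60,0,8):
    mm=cluster(X,oz+k,oz+k+8,e[0],e[1],24); 
    if mm.sum()>3: q=(X[mm][:,:2]-e[:2])@n; print(k,mm.sum(),q.min().round(1),q.max().round(1),((X[mm][:,:2]-e[:2])@d).max().round(1))
cc=g[120:200,215:300].astype(np.uint8); save("near",cv2.resize(cc,None,fx=7,fy=7,interpolation=cv2.INTER_CUBIC))
```

```text
[ 637.3417996  -119.09011225  275.8361783 ] 5.8 [ 0.6372413  -0.27826492 -4.64591986]
flange centre [ 636.75309845 -120.7152719 ] 32
flange lateral [-19.99709256  24.10589997]
[[44, 23], [46, 24], [48, 24], [56, 22], [63, 25], [63, 25], [67, 22], [72, 24], [73, 25], [74, 25], [80, 23], [83, 25], [83, 26], [87, 21], [91, 25], [92, 26], [97, 22], [98, 24], [100, 28], [106, 23], [106, 26], [106, 27], [114, 26], [114, 25], [114, 23], [121, 26], [123, 23], [128, 27], [130, 25], [133, 22], [136, 27], [136, 27], [139, 24], [166, 19], [168, 19], [170, 18], [179, 21], [184, 20], [186, 24], [187, 20], [191, 23]]
-60 7 -3.6 7.0 6.5
-44 8 -3.5 10.5 9.7
-36 9 -6.9 10.5 11.5
-28 8 -6.8 14.0 13.7
-20 10 -10.1 13.9 13.0
-4 8 -20.0 20.7 23.4
```

View pics/near.png

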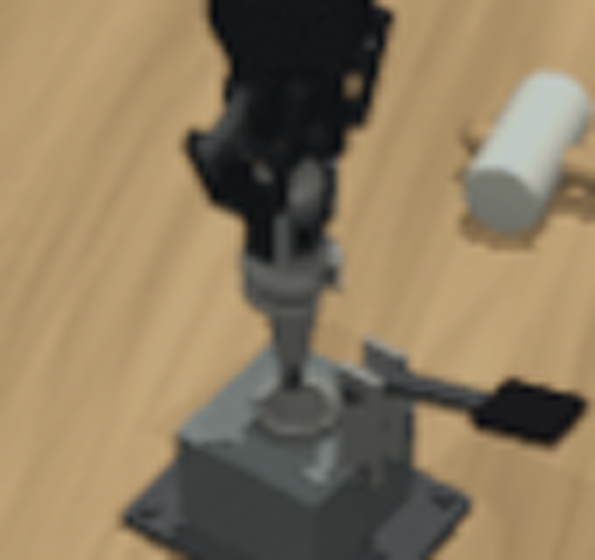

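The stud tip at crop (293,383) hangs just above the ring at (300,412). The settled position shows it needs about 2 mm more toward −y. I'll correct that and go down part way, to where the taper clearance is still about 3 mm.

Request:
step_arm(
  plan=[
    {"offset":[0.02,-0.23,0],"rot":[0,0,0],"gripper":2.5},
    {"offset":[0.02,-0.23,0],"rot":[0,0,0],"gripper":2.5},
    {"offset":[0.02,-0.23,1.5],"rot":[0,0,0],"gripper":2.5},
    {"offset":[0.02,-0.23,3],"rot":[0,0,0],"gripper":2.5},
    {"offset":[0.02,-0.23,4.5],"rot":[0,0,0],"gripper":2.5},
    {"offset":[0.02,-0.23,6],"rot":[0,0,0],"gripper":2.5},
    {"offset":[0.02,-0.23,6],"rot":[0,0,0],"gripper":2.5},
    {"offset":[0.02,-0.23,6],"rot":[0,0,0],"gripper":2.5},
    {"offset":[0.02,-0.23,6],"rot":[0,0,0],"gripper":2.5},
  ],
)

```text
time_s: 6.85
eef_pos: [636.6, -122.5, 216.2]
ee_rot: [0.001, 0.151, 0.989, -0.0]
force: [0.0, -0.7, -4.7]
grip_width: 0.375
grip_force: 61.2
```

Run:
```python
from m import *
s=sense(); print(s["eef_pos"],s["time_s"],s["force"],s["wrist_torque"],s["dq"].round(3))
L=[capture("side") for _ in range(3)]; c=L[0]; c["depth"]=np.median([x["depth"] for x in L],0); g=np.mean([x["color"] for x in L],0)
X=cloud(c); e=s["eef_pos"]; oz=e[2]-103.5
from scipy.optimize import least_squares
fit=lambda p,r0:least_squares(lambda q:np.hypot(p[:,0]-q[0],p[:,1]-q[1])-r0,[e[0],e[1]],loss="soft_l1").x
m=cluster(X,oz+1,oz+15,e[0],e[1],32); p=X[m]; p=p[np.hypot(*(p[:,:2]-e[:2]).T)>21]; print("flange",fit(p,25),len(p))
m=cluster(X,79.5,88,e[0],e[1],30); p=X[m]; p=p[(np.hypot(*(p[:,:2]-e[:2]).T)>17)]; print("ring",fit(p,22),len(p))
cc=g[130:200,220:305].astype(np.uint8); save("near2",cv2.resize(cc,None,fx=7,fy=7,interpolation=cv2.INTER_CUBIC))
```

```text
[ 636.62074307 -122.4763002   216.15828824] 6.85 [ 4.39170768e-04 -6.70702128e-01 -4.72023143e+00] [0.02046757 0.03551897 0.02205109] [ 0.001 -0.002  0.003  0.    -0.002 -0.   ]
flange [ 635.45494085 -124.21365879] 33
ring [ 635.00682454 -124.41826239] 23
```

View pics/near2.png

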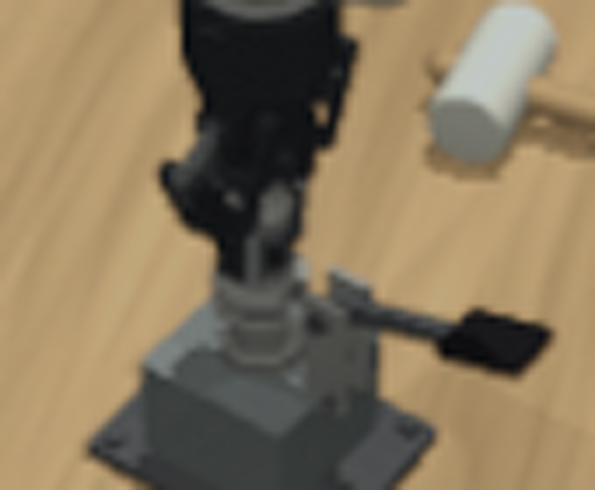

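The taper is in the ring with no side force, and the flange and ring centres agree within 0.5 mm. I'll keep lowering gently.

Request:
step_arm(
  plan=[
    {"offset":[0.02,0,0.5],"rot":[0,0,0],"gripper":2.5},
    {"offset":[0.02,0,1],"rot":[0,0,0],"gripper":2.5},
    {"offset":[0.02,0,1.4],"rot":[0,0,0],"gripper":2.5},
    {"offset":[0.02,0,1.7],"rot":[0,0,0],"gripper":2.5},
    {"offset":[0.02,0,1.7],"rot":[0,0,0],"gripper":2.5},
    {"offset":[0.02,0,1.7],"rot":[0,0,0],"gripper":2.5},
  ],
)

```text
time_s: 7.6
eef_pos: [636.1, -122.3, 197.9]
ee_rot: [0.0, 0.151, 0.989, -0.0]
force: [-0.7, 0.6, -6.1]
grip_width: 0.378
grip_force: 61.2
```

Request:
step_arm(
  plan=[
    {"offset":[0,0,0.15],"rot":[0,0,0],"gripper":2.5},
    {"offset":[0,0,0.3],"rot":[0,0,0],"gripper":2.5},
    {"offset":[0,0,0.4],"rot":[0,0,0],"gripper":2.5},
    {"offset":[0,0,0.4],"rot":[0,0,0],"gripper":2.5},
    {"offset":[0,0,0.4],"rot":[0,0,0],"gripper":2.5},
  ],
)

```text
time_s: 8.1
eef_pos: [636.1, -122.3, 193.9]
ee_rot: [0.0, 0.151, 0.989, 0.0]
force: [0.0, -0.1, -5.6]
grip_width: 0.376
grip_force: 61.2
```

Request:
step_arm(
  plan=[
    {"offset":[0,0,0.1],"rot":[0,0,0],"gripper":2.5},
    {"offset":[0,0,0.2],"rot":[0,0,0],"gripper":2.5},
    {"offset":[0,0,0.2],"rot":[0,0,0],"gripper":2.5},
    {"offset":[0,0,0.2],"rot":[0,0,0],"gripper":2.5},
  ],
)

```text
time_s: 8.5
eef_pos: [636.1, -122.3, 192.2]
ee_rot: [0.0, 0.151, 0.989, -0.0]
force: [-1.2, -0.2, -2.3]
grip_width: 0.377
grip_force: 61.7
```

Request:
step_arm(
  plan=[
    {"offset":[0,0,0.1],"rot":[0,0,0],"gripper":2.5},
    {"offset":[0,0,0.2],"rot":[0,0,0],"gripper":2.5},
    {"offset":[0,0,0.2],"rot":[0,0,0],"gripper":2.5},
    {"offset":[0,0,0.2],"rot":[0,0,0],"gripper":2.5},
  ],
)

```text
time_s: 8.9
eef_pos: [636.2, -122.4, 192.1]
ee_rot: [0.001, 0.151, 0.989, -0.0]
force: [-5.9, 1.8, 11.5]
grip_width: 0.378
grip_force: 63.1
```

Run:
```python
from m import *
s=sense(); print(s["eef_pos"],s["force"],s["wrist_torque"])
L=[capture("side") for _ in range(3)]; c=L[0]; c["depth"]=np.median([x["depth"] for x in L],0)
X=cloud(c); e=s["eef_pos"]
m=cluster(X,85,125,636,-123,27); print(np.histogram(X[m][:,2],np.arange(85,126,2)))
m=cluster(X,85,112,636,-123,28); p=X[m]-[635.3,-124.2,0]; a=np.degrees(np.arctan2(p[:,1],p[:,0]))%360
print(np.c_[a,np.hypot(p[:,0],p[:,1]),p[:,2]][np.argsort(a)].round().astype(int).tolist())
```

```text
[ 636.23806191 -122.36635749  192.11897116] [-5.89691492  1.77772883 11.47194807] [0.3202254  0.98964426 0.03436448]
(array([ 2,  6,  5,  7,  5,  5,  2,  3,  5,  4, 21, 19,  2,  3,  2,  0,  1,
        2,  1,  4]), array([ 85,  87,  89,  91,  93,  95,  97,  99, 101, 103, 105, 107, 109,
       111, 113, 115, 117, 119, 121, 123, 125]))
[[27, 22, 106], [41, 23, 92], [44, 20, 106], [44, 24, 108], [47, 25, 90], [49, 17, 106], [49, 25, 106], [51, 25, 101], [56, 23, 107], [56, 23, 92], [60, 24, 104], [60, 24, 99], [61, 25, 89], [64, 21, 108], [69, 22, 105], [69, 23, 96], [71, 18, 107], [72, 25, 87], [72, 25, 93], [77, 27, 106], [78, 22, 107], [81, 24, 94], [82, 25, 90], [82, 25, 100], [83, 26, 106], [84, 18, 109], [87, 20, 106], [87, 21, 92], [92, 26, 102], [92, 25, 107], [93, 28, 94], [93, 14, 106], [96, 18, 105], [99, 23, 95], [99, 24, 106], [99, 25, 92], [99, 25, 88], [100, 26, 104], [108, 25, 88], [108, 23, 96], [108, 15, 108], [108, 18, 106], [108, 24, 102], [108, 25, 107], [115, 29, 91], [115, 27, 105], [116, 25, 93], [116, 24, 107], [116, 23, 95], [117, 21, 108], [118, 19, 111], [122, 28, 95], [123, 27, 89], [123, 27, 103], [124, 25, 107], [126, 22, 94], [127, 21, 108], [130, 28, 93], [131, 27, 103], [131, 27, 108], [132, 17, 108], [134, 24, 94], [136, 22, 107], [139, 27, 91], [141, 26, 94], [142, 19, 108], [148, 16, 110], [153, 20, 106], [155, 19, 90], [157, 19, 100], [158, 23, 87], [159, 18, 109], [166, 21, 89], [173, 16, 109], [175, 23, 96], [177, 23, 100], [178, 23, 105], [178, 19, 99], [181, 19, 93], [182, 18, 108], [182, 18, 103], [184, 22, 88], [185, 18, 86], [188, 22, 106], [198, 18, 108], [201, 21, 106], [210, 22, 108], [214, 19, 107], [222, 23, 108], [229, 21, 107]]
```

Firm contact came at TCP z 192.1, exactly the predicted home height. The notch spans about 142–178°, and the lever is at 161.6°. I'll relieve the push, open and lift clear.

Request:
step_arm(
  plan=[
    {"offset":[0,0,-0.2],"rot":[0,0,0],"gripper":2.5},
    {"offset":[0,0,-0.2],"rot":[0,0,0],"gripper":2.5},
    {"offset":[0,0,-0.2],"rot":[0,0,0],"gripper":4},
    {"offset":[0,0,-0.2],"rot":[0,0,0],"gripper":6.5},
    {"offset":[0,0,-0.2],"rot":[0,0,0],"gripper":6.5},
    {"offset":[0,0,-0.2],"rot":[0,0,0],"gripper":6.5},
    {"offset":[0,0,-3],"rot":[0,0,0],"gripper":6.5},
    {"offset":[0,0,-7],"rot":[0,0,0],"gripper":6.5},
    {"offset":[0,0,-11],"rot":[0,0,0],"gripper":6.5},
    {"offset":[0,0,-11],"rot":[0,0,0],"gripper":6.5},
    {"offset":[0,0,-11],"rot":[0,0,0],"gripper":6.5},
  ],
)

```text
time_s: 10.15
eef_pos: [636.1, -122.3, 300.3]
ee_rot: [0.001, 0.151, 0.989, -0.0]
force: [-0.6, 0.3, -0.5]
grip_width: 0.76
grip_force: 0.0
```

Run:
```python
from m import *
s=sense(); print(s["eef_pos"],s["time_s"],s["force"],rotz().round(3)[:2])
# pad centre: mean of the two camera estimates
print("above pad",go([508.7,-79.5,260]))
L=[capture("side") for _ in range(3)]; c=L[0]; c["depth"]=np.median([x["depth"] for x in L],0); g=np.mean([x["color"] for x in L],0); X=cloud(c)
m=cluster(X,145,180,510,-80,45)&(g.mean(-1)<50); print("pad side",m.sum(),X[m].mean(0),cv2.minAreaRect(X[m][:,:2].astype(np.float32)))
for z0,z1 in((164,180),(148,156),(136,146),(104,112)):
    m=cluster(X,z0,z1,636,-123,28); print(z0,m.sum(),X[m].mean(0).round(1) if m.sum() else "")
i,j=120,205
save("set",cv2.resize(g[i:i+85,j:j+110].astype(np.uint8),None,fx=6,fy=6,interpolation=cv2.INTER_CUBIC))
```

```text
[ 636.10608165 -122.26003351  300.33248873] 10.15 [-0.58448953  0.27890441 -0.52032594] [[-0.955  0.298  0.001]
 [ 0.298  0.955 -0.   ]]
above pad [13.44  0.29  4.02]
pad side 94 [507.6169233  -76.83456682 165.88516814] ((516.8819580078125, -82.00044250488281), (30.368820190429688, 67.04243469238281), 71.48385620117188)
164 15 [ 633.3 -119.4  168.6]
148 21 [ 631.7 -114.4  153.1]
136 25 [ 629.8 -112.3  140.6]
104 54 [ 632.7 -111.6  107. ]
```

View pics/set.png

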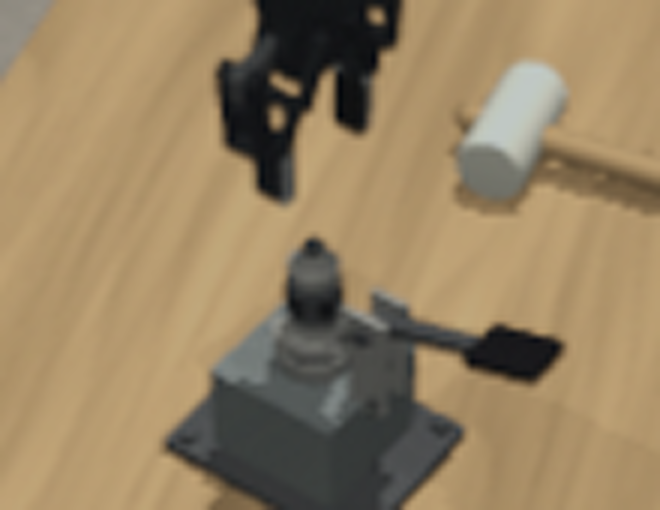

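The holder stands home in the socket at crop (313,320) and the lever is still up, with its pad at (515,352). I'll move over the pad, shut the fingers and press.

Request:
step_arm(
  plan=[
    {"offset":[4,0.1,0],"rot":[0,0,0],"gripper":2},
    {"offset":[8,0.2,0],"rot":[0,0,0],"gripper":0},
    {"offset":[12,0.29,0],"rot":[0,0,0],"gripper":0},
    {"offset":[13.6,0.29,0],"rot":[0,0,0],"gripper":0},
    {"offset":[13.6,0.29,0],"rot":[0,0,0],"gripper":0},
    {"offset":[13.6,0.29,2],"rot":[0,0,0],"gripper":0},
    {"offset":[13.6,0.29,4],"rot":[0,0,0],"gripper":0},
    {"offset":[13.6,0.29,5],"rot":[0,0,0],"gripper":0},
    {"offset":[13.6,0.29,5],"rot":[0,0,0],"gripper":0},
    {"offset":[13.6,0.29,5],"rot":[0,0,0],"gripper":0},
  ],
)

```text
time_s: 11.3
eef_pos: [507.6, -79.2, 250.2]
ee_rot: [0.0, 0.151, 0.989, -0.0]
force: [-0.1, 0.5, -0.5]
grip_width: -0.0
grip_force: 0.0
```

Run:
```python
from m import *
s=sense(); print(s["eef_pos"],s["time_s"],s["force"],s["grip_width"])
c=capture("side"); i,j=120,225
save("pad",cv2.resize(c["color"][i:i+85,j:j+100],None,fx=6,fy=6,interpolation=cv2.INTER_CUBIC))
```

```text
[507.63397575 -79.1943344  250.24190616] 11.3 [-0.09713197  0.49550103 -0.46593821] -0.00029134744560986445
```

View pics/pad.png

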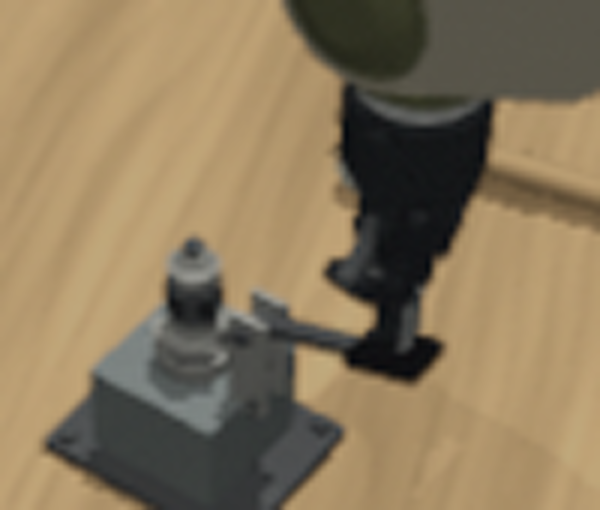

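The shut fingertips are centred just above the pad at crop (395,350). Next I press down in steps.

Request:
step_arm(
  plan=[
    {"offset":[0,0,0.5],"rot":[0,0,0],"gripper":0},
    {"offset":[0,0,1],"rot":[0,0,0],"gripper":0},
    {"offset":[0,0,1.4],"rot":[0,0,0],"gripper":0},
    {"offset":[0,0,1.8],"rot":[0,0,0],"gripper":0},
    {"offset":[0,0,2.2],"rot":[0,0,0],"gripper":0},
    {"offset":[0,0,2.6],"rot":[0,0,0],"gripper":0},
    {"offset":[0,0,2.6],"rot":[0,0,0],"gripper":0},
  ],
)

```text
time_s: 12.05
eef_pos: [506.8, -78.8, 224.3]
ee_rot: [-0.0, 0.151, 0.989, -0.0]
force: [-6.0, 1.1, 11.6]
grip_width: 0.001
grip_force: 4.9
```

Request:
step_arm(
  plan=[
    {"offset":[0,0,0.3],"rot":[0,0,0],"gripper":0},
    {"offset":[0,0,0.6],"rot":[0,0,0],"gripper":0},
    {"offset":[0,0,0.8],"rot":[0,0,0],"gripper":0},
    {"offset":[0,0,0.8],"rot":[0,0,0],"gripper":0},
    {"offset":[0,0,0.8],"rot":[0,0,0],"gripper":0},
  ],
)

```text
time_s: 12.55
eef_pos: [506.6, -78.7, 216.7]
ee_rot: [-0.001, 0.151, 0.989, 0.0]
force: [-7.4, 2.2, 11.9]
grip_width: -0.0
grip_force: 5.9
```

Request:
step_arm(
  plan=[
    {"offset":[0,0,0.1],"rot":[0,0,0],"gripper":0},
    {"offset":[0,0,0.2],"rot":[0,0,0],"gripper":0},
    {"offset":[0,0,0.25],"rot":[0,0,0],"gripper":0},
    {"offset":[0,0,0.25],"rot":[0,0,0],"gripper":0},
    {"offset":[0,0,0.25],"rot":[0,0,0],"gripper":0},
  ],
)

```text
time_s: 13.05
eef_pos: [506.5, -78.7, 214.5]
ee_rot: [-0.001, 0.151, 0.989, -0.0]
force: [-9.7, 2.4, 15.1]
grip_width: 0.002
grip_force: 7.6
```

Request:
step_arm(
  plan=[
    {"offset":[0,0,0.1],"rot":[0,0,0],"gripper":0},
    {"offset":[0,0,0.15],"rot":[0,0,0],"gripper":0},
    {"offset":[0,0,0.15],"rot":[0,0,0],"gripper":0},
    {"offset":[0,0,0.15],"rot":[0,0,0],"gripper":0},
  ],
)

```text
time_s: 13.45
eef_pos: [506.5, -78.6, 214.3]
ee_rot: [-0.0, 0.15, 0.989, -0.0]
force: [-14.9, 4.0, 26.7]
grip_width: 0.0
grip_force: 13.5
```

Run:
```python
from m import *
s=sense(); print(s["eef_pos"],s["time_s"],s["force"])
L=[capture("side") for _ in range(3)]; c=L[0]; c["depth"]=np.median([x["depth"] for x in L],0); g=np.mean([x["color"] for x in L],0); X=cloud(c)
o=np.array([635.3,-124.2]); d=np.array([-.949,.316]); q=(X[...,:2]-o)@d; w=(X[...,:2]-o)@np.array([-d[1],d[0]])
for a in range(64,166,8):
    m=(q>a)&(q<a+8)&(abs(w)<17)&(X[...,2]>100)&(X[...,2]<200)&(g.mean(-1)<90); print(a,m.sum(),X[m][:,2].round(0)[:14] if m.sum() else "")
i,j=120,225
save("down",cv2.resize(g[i:i+85,j:j+100].astype(np.uint8),None,fx=6,fy=6,interpolation=cv2.INTER_CUBIC))
```

```text
[506.48889542 -78.6446267  214.28062787] 13.45 [-14.89596861   3.9794084   26.69596828]
64 6 [138. 139. 138. 139. 137. 135.]
72 8 [139. 138. 139. 136. 136. 138. 130. 134.]
80 7 [139. 138. 139. 137. 134. 139. 134.]
88 7 [136. 137. 139. 137. 139. 138. 136.]
96 7 [137. 135. 138. 136. 137. 138. 135.]
104 7 [139. 138. 138. 136. 137. 138. 133.]
112 7 [137. 137. 136. 139. 138. 131. 138.]
120 11 [142. 140. 142. 140. 139. 139. 141. 140. 139. 137. 139.]
128 11 [192. 158. 161. 158. 152. 142. 139. 139. 135. 139. 133.]
136 18 [193. 191. 192. 192. 164. 165. 159. 159. 156. 152. 148. 152. 141. 142.]
144 49 [197. 191. 190. 200. 193. 187. 193. 194. 189. 191. 187. 182. 176. 173.]
152 26 [194. 189. 189. 184. 139. 140. 141. 139. 138. 138. 140. 138. 140. 141.]
160 10 [140. 141. 140. 137. 139. 140. 142. 140. 139. 140.]
```

View pics/down.png

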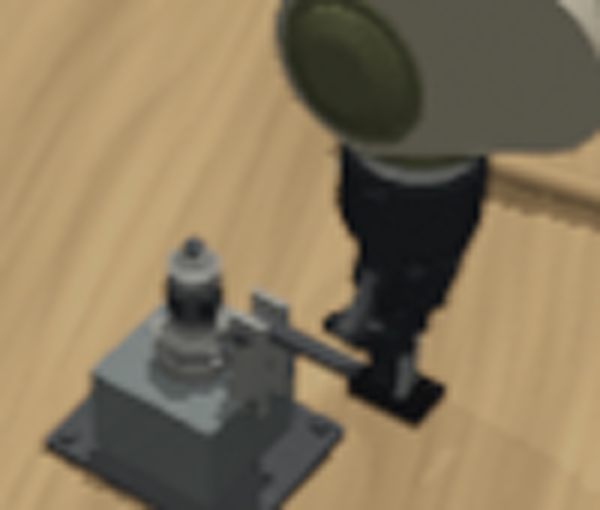

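The bar and pad are now level: the bar reads about 138 mm along its length and the pad about 140 mm. The stop is firm, the holder is still home, and 27 N is held on the pad. Handing in.

```bash
python3 -c "
from rig import *
print(finish_job())"
```

```text
the job is handed in; nothing more can be done
None
```

The round-over holder is fully home in the tightening stand with a notch facing the lock lever, and I handed the job in with the shut fingers still holding the lever down on its stop; the job's own verdict was not shown to me.

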